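# Turn the tube rack to its empty holder and hang the tube in it

## Task

Using its upright pegs, turn the rotary tube rack gently, without spinning it, until its one empty blue sleeve faces the red stud on the white pointer, and then take the purple-capped tube from the grey block and hang it in that sleeve. Press the tube gently straight down past the springy resistance until you feel its collar land firmly on the ledge inside, without forcing it further, then let go, leaving the sleeve at the pointer and the other things where they stood.

Things in the scene. Friction and masses are not known exactly. Their poses are not given: they have to be found in the camera images.
- rack_foot: Fixed round grey foot of the rotary rack, 110 mm wide. Origin on the turning axis at the table top, z up. Its -x axis runs along the white pointer arm (10 mm high, ending 125 mm from the axis with a red stud 21 mm high). Within 60 degrees of its +x axis a clear upright screen, 135 mm from the axis and 285 mm high, blocks that side; the pointer side is open.
- carousel (a joint): Angle of the rack's head about the vertical axis of rack_foot, rad, counter-clockwise from above; stops at -6 and 6. At 0 the empty sleeve points to the screen; at pi or -pi to the pointer. Friction of 0.12 N m holds it where left; keep below 2.5 rad/s. Head: white disc 126 mm wide, top z = 132 mm; five blue sleeves 72 degrees apart, 80 mm from the axis, four with orange tubes (up to z = 172 mm).
- empty_mouth (a point): Rim centre of the empty sleeve (z = 135 mm): 38 mm outside, 30 mm bore, 58 mm long, open below. Inside, two sprung side pads, 21 mm apart when free and starting 4 mm below the rim, squeeze the collar (7 N in all) and resist it with 3 to 9 N; a ring ledge (18 mm hole for the foot) carries it. It lies 12 to 42 mm below the rim, unseen: feel for the firm stop. Over 27 N in all on the tube does damage.
- load_point (a point): Fixed point over the pointer, 80 mm from the axis and at rim height (z = 135 mm), where the mouth of the empty sleeve must come (within 12 mm).
- peg_top (a point): Top centre (z = 186 mm) of one of the five upright steel turning pegs, the one 36 degrees counter-clockwise from the empty sleeve. The pegs stand on the head 72 degrees apart, midway between the sleeves, 40 mm from the axis; 10 mm thick, round and smooth, 50 mm tall; pinch one from above by its upper 25 mm and swing it round the axis.
- tube: Loose blood tube, 113 mm long, glass 13 mm thick with a purple cap 21 mm thick over its upper 32 mm (81 to 113 mm from the foot) and a white hanging collar 26 mm thick, 10 mm high, bevelled below. Origin at its foot, z along it to the cap. About 30 g. It stands upright in the block; grip it by the cap.
- collar_under (a point): Centre of the underside of the tube's white collar, 36 mm above the foot; it lands on the ledge.
- tube_block: Fixed grey block, 64x64 mm and 38 mm high, with one hole (15 mm wide, 30 mm deep) in the middle where the tube stands, its foot 8 mm over the table. Origin at the centre of its underside.
- dropper: Loose amber dropper bottle, 33 mm wide, 102 mm high, a bystander. Origin under its centre.
- beaker: Loose clear plastic beaker, 77 mm wide, 93 mm high, a bystander. Origin under its centre.

How it is judged:
On the way, in this order (a step that is already met when the one before it is completed fails the run):
1. the empty sleeve has been turned to the pointer (mouth within 12 mm of the load point) while the tube is still out of it (horizontal distance between empty_mouth and load_point below 0.012 m and distance between collar_under and empty_mouth above 0.06 m), for 0.2 s.
2. the tube hangs in the empty sleeve with its collar down on the ledge (within 2 mm) (horizontal distance between collar_under and empty_mouth below 0.006 m and z of ledge_c0 in the frame of tube above 0.0315 m and angle between tube's own z axis and vertical below 0.12 rad), for 0.1 s.
At the end, for the whole second after the job is handed in: The tube hangs upright (within 0.12 rad) and at rest in the formerly empty sleeve, on its axis within 6 mm, its collar on the ledge within 2 mm; the head stands still with that sleeve's mouth within 12 mm of the load point (all of step 2 and horizontal distance between empty_mouth and load_point below 0.012 m and linear speed of tube below 0.02 m/s and velocity of joint carousel between -0.05 and 0.05 rad/s); the robot touches nothing.
It fails at once if the tube is pressed against the rack with more than 27 N in all (contact force between tube and carousel above 27 N).
It fails at once if the head is spun faster than 2.5 rad/s (velocity of joint carousel above 2.5 rad/s or velocity of joint carousel below -2.5 rad/s).
It fails at once if the dropper bottle or the beaker is shifted by more than 30 mm (distance of any of dropper, beaker from where it was at the start of the episode above 0.03 m).
It also fails if it takes over 72 s, if anything falls off the work surface, if the arm or the gripper's body presses on something with over 40 N, if the wrist force passes 120 N, or if a joint passes its speed limit or range.

## Robot

A 7-joint arm with a two-finger parallel gripper is mounted at the origin on the work surface; the furniture and walls round the work are solid. World frame = base frame: x ahead of the robot, y to its left, z up, the work surface at z = 0. Lengths are in m, angles in rad, forces in N, time in s.
With the tool pointing down it reaches from about 0.4 to 0.75 m from the base axis. Payload 19.5 kg.
Tool frame: the origin (TCP) lies between the finger pads; the fingertips stand 8 mm ahead of it and the grasp point (between the pads) lies 11 mm behind it; y points along the fingers, z is the direction in which the jaws open and shut, and the axes are right-handed (so a half turn about y gives the same grasp; the last joint's range is limited). The gripper opens to 85 mm and grips with 20 to 120 N. Pads are 22 mm wide; open, the fingers measure 114 mm over their backs; the gripper's body (76 mm by 85 mm) begins 54 mm behind the grasp point. The pads swing forward as they close: fully open they stand 13 mm farther back than shut.
Start: joints at [-1.257, 0.707, -0.028, 1.485, 0.022, 0.951, -0.075], TCP at [0.2, 0.539, 0.239] pointing down, gripper open.
Joint ranges: [-2.71, 2.71], [-0.32, 2.16], [-1.57, 1.52], [0, 2.45], [-1.46, 4.6], [0, 2.02], [-2.83, 2.83]. Speed limits (rad/s): [1.89, 1.89, 2.57, 2.57, 3.01, 3.01, 3.01].

## Interface

Orientations are given as a unit quaternion [x, y, z, w].
In Python, from cell import env gives the robot as it stands.
- The arm moves only by the tool apply_moves, never from a script. Its argument "increments" is a list of rows, each a list of 3 entries, a list of its own where there are three numbers: the shift along the tool's x, y, z in units of 100 cm (1.0 is 100 cm), then the turn about the tool's y in units of 2 pi rad (1.0 is 2 pi rad), then the finger opening in mm, from 0 to 85.4. A call has 1 to 20 rows; each row is the pose to reach, as a shift and turn from the pose measured when the call began, along the tool's axes at that moment, turning the shorter way round; what a row does not reach only later rows make up. A row lasts 1/8 s, in which the tool goes at most 62.5 mm and 10.7 degrees, less where a joint would pass 70% of its speed; a pose out of reach is approached as far as the arm can. A call with a number of a shift or a turn outside -1 to 1 is refused whole. A call with a gripper value outside its range is refused whole. The fingers move at their own pace and stop on an object; "newtons" is the grip in N (left out, the last holds). Time passes only in rows, so rows that repeat a pose let the fingers close. It gives the time, the measured TCP pose, the force and the opening at its end, in the units of the state.
- env.get_obs(): the state, without advancing time (a new reading comes with each control period).
- env.read_camera(name): name is "side" or "top" or "wrist"; returns a dict with "frame" (384x512x3 uint8, blue, green, red), "K" (3x3 intrinsics, pixels), "eye" and "orientation" of the camera in the world; the wrist camera has in their place "T_tool_cam" (4x4, takes a point from camera to tool coordinates, whose origin is the TCP and whose axes are the tool frame's). Camera axes: x right, y up, looking along -z (the intrinsics and any distortion apply to the point x, -y, -z); pixel columns grow to the right and rows downward; lengths in m; the calibration is good to about 2 mm. A picture is of the moment at which its call begins: read the wrist's pose just before it. There is no depth.
- env.hand_in(): hands the job in, once; it reports no verdict.
The state is a dict: "time_s": time; "qpos": joint angles; "dq": joint speeds; "tau": joint torques, N m; "ee_pos": TCP position; "tool_rot": TCP orientation; "contact_force": force on the tool from outside, world axes, zero at the start; "ft_torque": the same for the moment, N m; "gripper_width": finger opening in m.
Only numpy, scipy, OpenCV 4.12 (cv2) and the standard library are available. Lean on these libraries where they do the work, as an engineer would, in place of code of your own. Each camera call takes 0.05 s, during which the arm holds its last target. There are 200 camera calls.

## Working session

There is one attempt and no reset: what is moved stays moved. The work goes in short steps, Python scripts to look and compute and a tool call to move; the robot and the scene stay as the last step left them, time stands still between calls to the robot, and variables do not carry over. Pictures are saved under pics/ and viewed, about 8 in all and at most 12, crops included, and the job is handed in when it is done.

Besides the shell and the picture viewer there is one more tool, called after "Request:" as name([rows], argument=value, ...), one row to a line, values as JSON. apply_moves: Moves the arm, as the interface text tells. Shifts and turns lie within -1 to 1; 1 stands for 100 cm of shift or 2 pi rad of turn. Its arguments: {"type":"object","properties":{"increments":{"type":"array","items":{"type":"array"}},"newtons":{"type":"number"}},"required":["increments"]}

```bash
mkdir -p pics; ls
cat > h.py <<'E'
import numpy as np, cv2
from scipy.spatial.transform import Rotation as R
from cell import env
def cam(n):
    o=env.get_obs(); c=env.read_camera(n); K=np.array(c["K"])
    if n=="wrist":
        T=np.eye(4);T[:3,:3]=R.from_quat(o["tool_rot"]).as_matrix();T[:3,3]=o["ee_pos"]
        M=T@np.array(c["T_tool_cam"])
    else:
        M=np.eye(4);q=np.array(c["orientation"]);M[:3,:3]=R.from_quat(q).as_matrix() if q.size==4 else q;M[:3,3]=c["eye"]
    return c["frame"],K,M,c
def pix2z(K,M,u,v,z):
    d=np.linalg.solve(K,[u,v,1.]);d=M[:3,:3]@np.array([d[0],-d[1],-d[2]]);e=M[:3,3]
    return e+d*(z-e[2])/d[2]
def proj(K,M,p):
    c=M[:3,:3].T@(np.asarray(p)-M[:3,3]);q=K@np.array([c[0],-c[1],-c[2]]);return q[:2]/q[2]
E
python3 - <<'E'
from h import *
o=env.get_obs();print(o)
for n in("top","side"):
    f,K,M,c=cam(n);cv2.imwrite(f"pics/{n}0.png",f);print(n,K.tolist(),M.round(4).tolist(),[k for k in c])
    np.savez(f"{n}.npz",f=f,K=K,M=M)
E
```

```text
pics
{'time_s': 0.0, 'qpos': array([-1.25672133,  0.70708679, -0.02758587,  1.48496027,  0.02200506,
        0.95089946, -0.07547218]), 'dq': array([-0.00034833,  0.00071732, -0.00059013, -0.0013722 , -0.00122439,
       -0.00119785,  0.00140151]), 'tau': array([ 2.53229344e-03, -8.83192992e+01,  1.23524286e+00, -2.36174405e+01,
        1.69897266e-02,  6.24407781e-03, -1.08670924e-04]), 'ee_pos': array([0.20021478, 0.53876365, 0.23884617]), 'tool_rot': array([ 0.69631759, -0.12516665,  0.12507502, -0.69557988]), 'contact_force': array([ 0.70623456, -0.1639617 , -0.53926776]), 'ft_torque': array([-0.02615629,  0.02931143, -0.00593794]), 'gripper_width': 0.08528531369521604}
top [[466.88084111067997, 0.0, 258.79618656524354], [0.0, 466.88084111067997, 186.88498031292414], [0.0, 0.0, 1.0]] [[-0.0256, 0.9751, -0.2201, 0.1109], [-0.9997, -0.0255, 0.0036, -0.03], [-0.0021, 0.2201, 0.9755, 1.5557], [0.0, 0.0, 0.0, 1.0]] ['frame', 'K', 'eye', 'orientation']
side [[384.5385128630099, 0.0, 251.8415117455318], [0.0, 384.5385128630099, 193.37458204846317], [0.0, 0.0, 1.0]] [[0.9934, 0.0639, -0.0949, 0.3299], [-0.1144, 0.5609, -0.8199, -1.0526], [0.0008, 0.8254, 0.5645, 0.8284], [0.0, 0.0, 0.0, 1.0]] ['frame', 'K', 'eye', 'orientation']
```

View pics/top0.png

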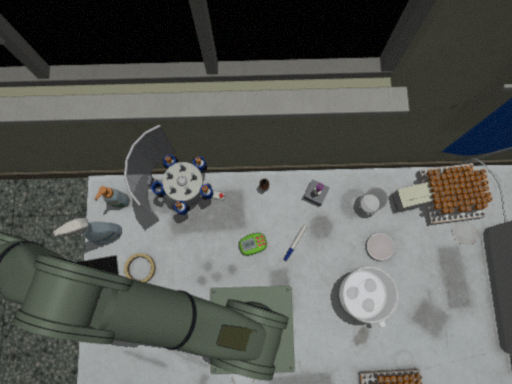

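View pics/side0.png

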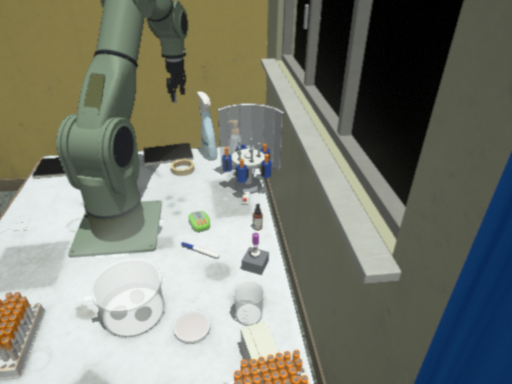

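The top view shows the rack near (183,181), the red stud near (222,196), the tube and block near (317,191), the dropper at (264,185) and the beaker at (370,204). I'll enlarge that crop.

Run:
```python
from h import *
d=np.load("top.npz");f,K,M=d["f"],d["K"],d["M"]
a=cv2.resize(f[130:240,120:240],None,fx=6,fy=5.4,interpolation=cv2.INTER_CUBIC) if 0 else cv2.resize(f[140:230,115:235],None,fx=5,fy=5,interpolation=cv2.INTER_CUBIC)
b=cv2.resize(f[170:220,250:390],None,fx=0,fy=0,dsize=(600,214),interpolation=cv2.INTER_CUBIC) if 0 else None
cv2.imwrite("pics/top0c.png",a)
for n,u,v,z in[("head",183,181,.132),("stud",222,196,.021),("cap",319,188,.121),("block",317,192,.038),("drop",264,185,.1),("beaker",370,204,.09)]:print(n,pix2z(K,M,u,v,z).round(3))
```

```text
head [0.457 0.202 0.132]
stud [0.429 0.089 0.021]
cap [ 0.426 -0.225  0.121]
block [ 0.431 -0.229  0.038]
drop [ 0.445 -0.052  0.1  ]
beaker [ 0.376 -0.389  0.09 ]
```

View pics/top0c.png

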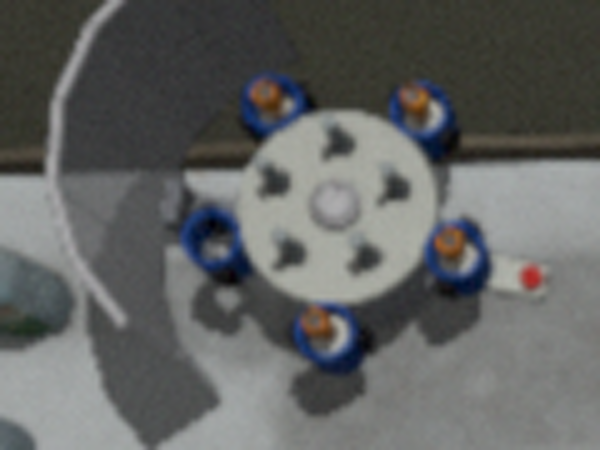

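Run:
```python
from h import *
d=np.load("top.npz");f,K,M=d["f"],d["K"],d["M"]
P=lambda x,y,z:pix2z(K,M,x/5+115,y/5+140,z)
c=P(338,206,.132);s=P(532,277,.021);e=P(214,242,.135)
print(c,s,np.linalg.norm(s[:2]-c[:2]),e,np.linalg.norm(e[:2]-c[:2]))
an=lambda p:np.degrees(np.arctan2(*(p-c)[1::-1]))
print("ptr",an(s),"empty",an(e))
for x,y in[(276,105),(422,118),(457,256),(327,338)]:
    p=P(x,y,.135);print("sl",p.round(3),an(p),np.linalg.norm((p-c)[:2]))
for x,y in[(338,133),(270,178),(286,245),(358,250),(395,180)]:
    p=P(x,y,.17);print("peg",p.round(3),an(p),np.linalg.norm((p-c)[:2]))
o=env.get_obs();print(R.from_quat(o["tool_rot"]).as_matrix().round(3))
```

```text
[0.45664315 0.20312204 0.132     ] [0.43116986 0.09056132 0.021     ] 0.11540712913853077 [0.43483971 0.27973562 0.135     ] 0.07965569615576576
ptr -102.75164629543114 empty 105.88581531983918
sl [0.523 0.242 0.135] 30.8344487769181 0.07681618812510009
sl [0.512 0.15  0.135] -43.8880421108303 0.07633813704286184
sl [0.422 0.128 0.135] -114.84452794399903 0.08257002291588687
sl [0.372 0.209 0.135] 176.31294840314072 0.08462445979520594
peg [0.494 0.197 0.17 ] -8.846263194034515 0.03737743031391444
peg [0.466 0.239 0.17 ] 75.06811771139267 0.036825756154019014
peg [0.424 0.228 0.17 ] 142.5188230651168 0.041329546941818875
peg [0.42  0.184 0.17 ] -153.26681731215294 0.04148844154380275
peg [0.463 0.162 0.17 ] -81.35271974008712 0.04140552304811686
[[ 0.937 -0.     0.348]
 [-0.348 -0.001  0.937]
 [ 0.    -1.    -0.001]]
```

Request:
apply_moves([
  [[0,-0.06,0],0,85],
  [[0,-0.12,0],0,85],
  [[0,-0.16,0],0,85],
  [[0.04,-0.16,-0.03],0,60],
  [[0.08,-0.16,-0.06],0,40],
  [[0.12,-0.16,-0.085],0,30],
  [[0.16,-0.16,-0.115],0,30],
  [[0.2,-0.16,-0.145],0,30],
  [[0.24,-0.16,-0.17],0,30],
  [[0.28,-0.16,-0.2],0,30],
  [[0.31,-0.16,-0.22],0,30],
  [[0.333,-0.16,-0.238],0,30],
  [[0.333,-0.16,-0.238],0,30],
  [[0.333,-0.16,-0.238],0,30],
  [[0.333,-0.16,-0.238],0,30],
], newtons=30)

```text
time_s: 1.98
ee_pos: [0.4291, 0.2006, 0.3991]
tool_rot: [0.696, -0.125, 0.125, -0.696]
contact_force: [0.4, 0.2, 0.2]
gripper_width: 0.0299
```

Run:
```python
from h import *
o=env.get_obs();print(o["ee_pos"],o["qpos"].round(2),o["gripper_width"],o["contact_force"])
f,K,M,c=cam("wrist");np.savez("w1.npz",f=f,K=K,M=M)
for p in[(.456,.203,.132),(.4245,.229,.186)]:print(proj(K,M,p))
cv2.imwrite("pics/w1.png",cv2.resize(f,(800,600)))
```

```text
[0.42909836 0.20058305 0.39908174] [-0.52  0.39  0.03  1.51 -0.01  1.24  0.72] 0.029922885091116583 [0.41017673 0.15713868 0.19036618]
[261.8980409  176.79282479]
[273.58694458 157.60826031]
```

View pics/w1.png

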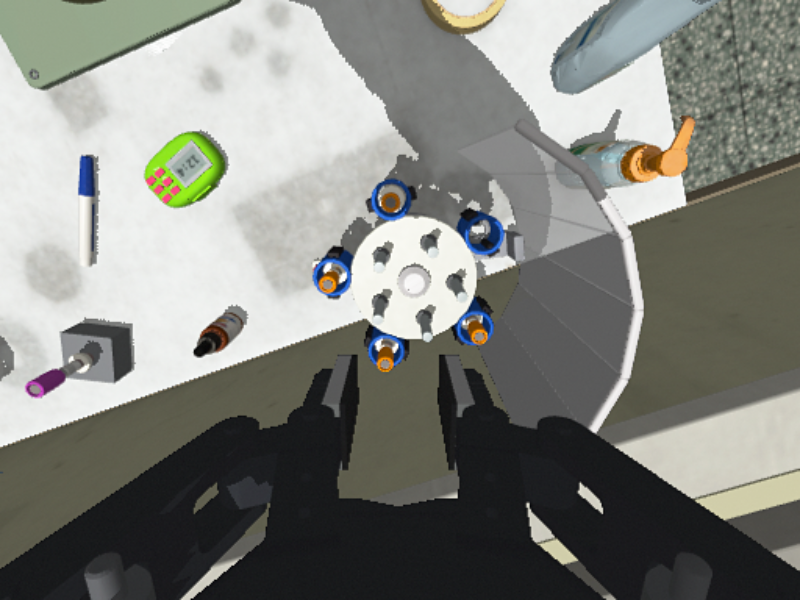

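Run:
```python
from h import *
d=np.load("w1.npz");f,K,M=d["f"],d["K"],d["M"]
x0,y0=195,108
a=cv2.resize(f[y0:y0+135,x0:x0+135],None,fx=4.4,fy=4.4,interpolation=cv2.INTER_CUBIC)
cv2.imwrite("pics/w1c.png",a)
# blue sleeves
h=cv2.cvtColor(f,cv2.COLOR_BGR2HSV);m=cv2.inRange(h,(105,140,60),(125,255,255));m[:100]=0;m[250:]=0
n,l,s,ce=cv2.connectedComponentsWithStats(m)
for i in range(1,n):
    if s[i,4]>60:
        q=cv2.findNonZero((l==i).astype(np.uint8));(c,r)=cv2.minEnclosingCircle(q);p=pix2z(K,M,*c,.135);print(np.round(c,1),r,p.round(4),s[i,4])
# red stud
m=cv2.inRange(h,(0,150,120),(6,255,255));n,l,s,ce=cv2.connectedComponentsWithStats(m);print([(ce[i].round(1),s[i,4]) for i in range(1,n) if s[i,4]>8])
```

```text
[ 55.5 112. ] 12.500100135803223 [ 0.2643 -0.0398  0.135 ] 212
[249.9 127.5] 13.124905586242676 [0.3805 0.2118 0.135 ] 241
[306.6 148.8] 15.404940605163574 [0.4383 0.2796 0.135 ] 366
[214.7 174.1] 15.397551536560059 [0.4264 0.1375 0.135 ] 266
[302.4 205.2] 15.235583305358887 [0.5205 0.2473 0.135 ] 251
[245.7 221.4] 14.090558052062988 [0.5152 0.1539 0.135 ] 215
[]
```

View pics/w1c.png

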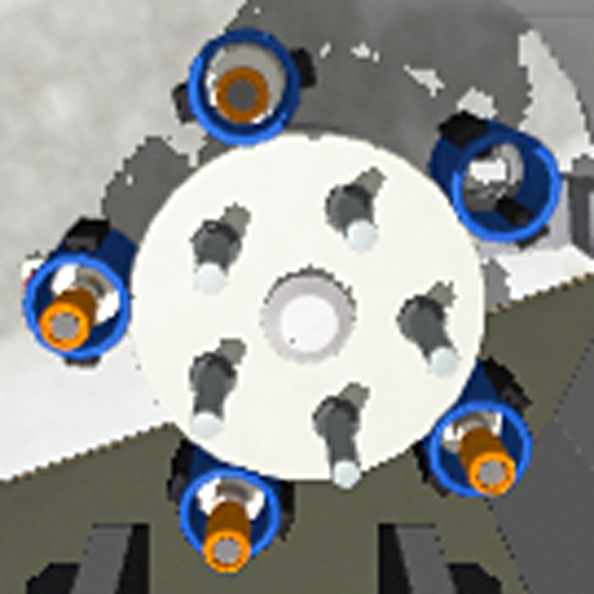

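```bash
cat >> h.py <<'E'
def fit(S,G,K,M):
    # S: pixel rims ordered clockwise-index k (deg 72k from empty), G: peg tops at 36+72k
    from scipy.optimize import least_squares
    def pts(v):
        o=[]
        for k in S:a=v[2]+k*2*np.pi/5;o.append((v[0]+.08*np.cos(a),v[1]+.08*np.sin(a),.135,S[k]))
        for k in G:a=v[2]+(k+.5)*2*np.pi/5;o.append((v[0]+.04*np.cos(a),v[1]+.04*np.sin(a),.186,G[k]))
        return o
    f=lambda v:np.concatenate([proj(K,M,p[:3])-p[3] for p in pts(v)])
    r=least_squares(f,[.457,.203,1.8]);print("fit",r.x.round(4),np.degrees(r.x[2]).round(1),"res",r.fun.round(1));return r.x
E
python3 - <<'E'
from h import *
d=np.load("w1.npz");f,K,M=d["f"],d["K"],d["M"]
c=lambda u,v:np.array([195+(u+.5)/4.4-.5,108+(v+.5)/4.4-.5])
S={0:c(508,186),1:c(242,86),2:c(78,307),3:c(231,516),4:c(480,448)}
G={0:c(362,236),1:c(209,277),2:c(208,424),3:c(346,473),4:c(443,361)}
v=fit(S,G,K,M)
p=v[:2]+.04*np.array([np.cos(v[2]+.2*np.pi),np.sin(v[2]+.2*np.pi)]);print("peg",p)
t=np.load("top.npz");s=pix2z(t["K"],t["M"],221.4,195.4,.021);print("stud angle",np.degrees(np.arctan2(s[1]-v[1],s[0]-v[0])),np.hypot(*(s[:2]-v[:2])))
o=env.get_obs();Rm=R.from_quat(o["tool_rot"]).as_matrix();print(Rm.T@(np.array([*p,.17])-o["ee_pos"]))
for u,w in((40,385),):print(pix2z(K,M,u*.64,w*.64,.121))
E
```

```text
fit [0.4604 0.2056 1.8076] 103.6 res [-0.3  0.1  0.3  0.4 -0.3  0.  -0.2 -0.2  0.4  0.2 -0.1 -0.5  0.1 -0.1
 -0.4  0.2  0.2  0.1  0.3 -0.1]
peg [0.42990297 0.231544  ]
stud angle -104.2332148750273 0.11868521018067492
[-0.01004202  0.22908395  0.02958435]
[ 0.43312757 -0.21676624  0.121     ]
```

Request:
apply_moves([
  [[-0.01,0,0.03],0,30],
  [[-0.01,0.06,0.03],0,30],
  [[-0.01,0.11,0.03],0,30],
  [[-0.01,0.15,0.03],0,30],
  [[-0.01,0.18,0.03],0,30],
  [[-0.01,0.2,0.03],0,30],
  [[-0.01,0.22,0.03],0,30],
  [[-0.01,0.235,0.03],0,30],
  [[-0.01,0.235,0.03],0,30],
  [[-0.01,0.235,0.03],0,20],
  [[-0.01,0.235,0.03],0,12],
  [[-0.01,0.235,0.03],0,5],
  [[-0.01,0.235,0.03],0,5],
  [[-0.01,0.235,0.03],0,5],
  [[-0.01,0.235,0.03],0,5],
], newtons=25)

```text
time_s: 3.9
ee_pos: [0.4303, 0.2318, 0.1646]
tool_rot: [0.696, -0.125, 0.125, -0.696]
contact_force: [-0.0, -2.3, 7.6]
gripper_width: 0.009
```

Run:
```python
from h import *
o=env.get_obs();print(o["ee_pos"],o["qpos"].round(2),o["gripper_width"],o["contact_force"].round(1))
Rm=R.from_quat(o["tool_rot"]).as_matrix();c=np.array([.4604,.2056])
p=o["ee_pos"][:2]-c;print(np.hypot(*p),np.degrees(np.arctan2(p[1],p[0])))
# swing about c, total 152.2 deg CCW, in 2 calls of 20 (76.1 each), ease
def plan(p,Rm,tot,n=20):
    for i in range(1,n-1):
        s=i/(n-2);s=s*s*(3-2*s)*.5+s*.5;a=np.radians(tot)*s
        q=np.array([[np.cos(a),-np.sin(a)],[np.sin(a),np.cos(a)]])@p
        d=Rm.T@np.array([*(q-p),0]);print("[[%.3f, 0, %.3f], %.3f, 5],"%(d[0],d[2],-.67*a/2/np.pi),end=" ")
    print()
plan(p,Rm,76)
```

```text
[0.43034971 0.23180399 0.16464494] [-0.56  0.7   0.01  1.89 -0.01  0.56  0.66] 0.009005951304001152 [-0.  -2.3  7.6]
0.03987065863651405 138.91142063641698
[[-0.001, 0, -0.002], -0.005, 5], [[-0.001, 0, -0.004], -0.010, 5], [[-0.002, 0, -0.006], -0.017, 5], [[-0.002, 0, -0.009], -0.025, 5], [[-0.003, 0, -0.012], -0.033, 5], [[-0.003, 0, -0.015], -0.042, 5], [[-0.002, 0, -0.019], -0.051, 5], [[-0.002, 0, -0.022], -0.061, 5], [[-0.001, 0, -0.026], -0.071, 5], [[0.000, 0, -0.029], -0.081, 5], [[0.002, 0, -0.033], -0.090, 5], [[0.004, 0, -0.036], -0.100, 5], [[0.006, 0, -0.038], -0.108, 5], [[0.008, 0, -0.041], -0.117, 5], [[0.010, 0, -0.043], -0.124, 5], [[0.012, 0, -0.045], -0.131, 5], [[0.013, 0, -0.046], -0.137, 5], [[0.015, 0, -0.047], -0.141, 5],
```

Request:
apply_moves([
  [[-0.001,0,-0.002],-0.005,5],
  [[-0.001,0,-0.004],-0.01,5],
  [[-0.002,0,-0.006],-0.017,5],
  [[-0.002,0,-0.009],-0.025,5],
  [[-0.003,0,-0.012],-0.033,5],
  [[-0.003,0,-0.015],-0.042,5],
  [[-0.002,0,-0.019],-0.051,5],
  [[-0.002,0,-0.022],-0.061,5],
  [[-0.001,0,-0.026],-0.071,5],
  [[0.0,0,-0.029],-0.081,5],
  [[0.002,0,-0.033],-0.09,5],
  [[0.004,0,-0.036],-0.1,5],
  [[0.006,0,-0.038],-0.108,5],
  [[0.008,0,-0.041],-0.117,5],
  [[0.01,0,-0.043],-0.124,5],
  [[0.012,0,-0.045],-0.131,5],
  [[0.013,0,-0.046],-0.137,5],
  [[0.015,0,-0.047],-0.141,5],
  [[0.015,0,-0.047],-0.141,5],
  [[0.015,0,-0.047],-0.141,5],
])

```text
time_s: 6.4
ee_pos: [0.427, 0.1823, 0.1647]
tool_rot: [0.682, 0.186, -0.187, -0.682]
contact_force: [-6.3, 0.0, 1.3]
gripper_width: 0.0091
```

Run:
```python
from h import *
o=env.get_obs();print(o["ee_pos"],o["qpos"].round(2),o["gripper_width"],o["contact_force"].round(1))
Rm=R.from_quat(o["tool_rot"]).as_matrix();c=np.array([.4604,.2056]);print(Rm.round(3))
p=o["ee_pos"][:2]-c;an=np.degrees(np.arctan2(p[1],p[0]))%360;print(np.hypot(*p),an)
p0=p;tgt=257-2+36-.7   # pointer ~ -103.6 = 256.4
tot=256.4+36-.5-an;print("tot",tot)
n=20
for i in range(1,n-1):
    s=i/(n-2);s=s*s*(3-2*s)*.5+s*.5;a=np.radians(tot)*s
    r=.04*np.array([np.cos(np.radians(an)+a),np.sin(np.radians(an)+a)])
    d=Rm.T@np.array([*(r-p),0]);print("[[%.3f, 0, %.3f], %.3f, 5],"%(d[0],d[2],-.67*a/2/np.pi),end=" ")
```

```text
[0.42701506 0.1823059  0.16467029] [-0.32  0.68 -0.26  1.96  0.32  0.54  1.3 ] 0.00907477785982071 [-6.3  0.   1.3]
[[ 0.861 -0.001 -0.508]
 [ 0.508 -0.001  0.861]
 [-0.002 -1.    -0.   ]]
0.04070834098695106 214.9051315866717
tot 76.99486841332828
[[0.001, 0, -0.002], -0.005, 5], [[0.001, 0, -0.004], -0.010, 5], [[0.002, 0, -0.006], -0.017, 5], [[0.003, 0, -0.009], -0.025, 5], [[0.004, 0, -0.012], -0.033, 5], [[0.005, 0, -0.015], -0.042, 5], [[0.007, 0, -0.018], -0.052, 5], [[0.009, 0, -0.021], -0.062, 5], [[0.011, 0, -0.024], -0.072, 5], [[0.014, 0, -0.027], -0.082, 5], [[0.017, 0, -0.029], -0.091, 5], [[0.020, 0, -0.031], -0.101, 5], [[0.023, 0, -0.033], -0.110, 5], [[0.026, 0, -0.034], -0.118, 5], [[0.028, 0, -0.035], -0.126, 5], [[0.031, 0, -0.036], -0.133, 5], [[0.033, 0, -0.036], -0.139, 5], [[0.035, 0, -0.036], -0.143, 5],
```

Request:
apply_moves([
  [[0.001,0,-0.002],-0.005,5],
  [[0.001,0,-0.004],-0.01,5],
  [[0.002,0,-0.006],-0.017,5],
  [[0.003,0,-0.009],-0.025,5],
  [[0.004,0,-0.012],-0.033,5],
  [[0.005,0,-0.015],-0.042,5],
  [[0.007,0,-0.018],-0.052,5],
  [[0.009,0,-0.021],-0.062,5],
  [[0.011,0,-0.024],-0.072,5],
  [[0.014,0,-0.027],-0.082,5],
  [[0.017,0,-0.029],-0.091,5],
  [[0.02,0,-0.031],-0.101,5],
  [[0.023,0,-0.033],-0.11,5],
  [[0.026,0,-0.034],-0.118,5],
  [[0.028,0,-0.035],-0.126,5],
  [[0.031,0,-0.036],-0.133,5],
  [[0.033,0,-0.036],-0.139,5],
  [[0.035,0,-0.036],-0.143,5],
  [[0.035,0,-0.036],-0.143,5],
  [[0.035,0,-0.036],-0.143,5],
])

```text
time_s: 8.9
ee_pos: [0.4751, 0.1678, 0.1646]
tool_rot: [0.534, 0.463, -0.466, -0.533]
contact_force: [-0.9, -6.0, 0.3]
gripper_width: 0.009
```

Request:
apply_moves([
  [[0,0,0],0,15],
  [[0,0,0],0,25],
  [[0,0,0],0,25],
  [[0,-0.03,0],0,25],
  [[0,-0.08,0],0,25],
  [[0,-0.14,0],0,25],
  [[0,-0.19,0],0,25],
  [[0,-0.235,0],0,30],
  [[0,-0.235,0],0,30],
  [[0,-0.235,0],0,30],
  [[0,-0.235,0],0,30],
])

```text
time_s: 10.28
ee_pos: [0.4755, 0.1685, 0.3988]
tool_rot: [0.534, 0.462, -0.466, -0.533]
contact_force: [0.3, -0.5, 0.1]
gripper_width: 0.0297
```

Run:
```python
from h import *
o=env.get_obs();print(o["ee_pos"],o["qpos"].round(2),o["gripper_width"],o["contact_force"].round(1))
f,K,M,c=cam("wrist");np.savez("w2.npz",f=f,K=K,M=M)
print(R.from_quat(o["tool_rot"]).as_matrix().round(3).tolist())
cc=proj(K,M,(.4604,.2056,.14)).astype(int);print(cc)
x0=max(0,min(512-180,cc[0]-90));y0=max(0,min(384-135,cc[1]-67));print(x0,y0)
cv2.imwrite("pics/w2.png",cv2.resize(f[y0:y0+135,x0:x0+180],(800,600),interpolation=cv2.INTER_CUBIC))
```

```text
[0.47549955 0.16853389 0.39876629] [-0.03  0.51 -0.7   1.4   0.33  1.36  2.27] 0.029674117005640113 [ 0.3 -0.5  0.1]
[[0.138, -0.004, -0.99], [0.99, -0.004, 0.138], [-0.005, -1.0, 0.003]]
[267 185]
177 118
```

View pics/w2.png

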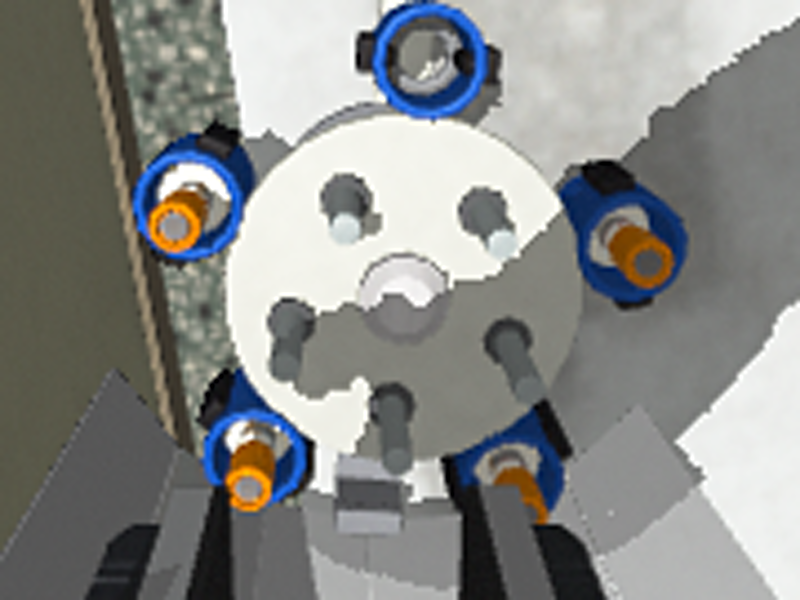

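Run:
```python
from h import *
d=np.load("w2.npz");f,K,M=d["f"],d["K"],d["M"]
k=800/180;c=lambda u,v:np.array([177+(u+.5)/k-.5,118+(v+.5)/k-.5])
S={0:c(430,60),1:c(190,196),2:c(256,460),4:c(632,248)}
G={0:c(346,228),1:c(287,365),2:c(397,459),3:c(528,388),4:c(502,243)}
v=fit(S,G,K,M)
h=f.astype(int);m=((h[...,2]>130)&(h[...,1]<90)&(h[...,0]<90)).astype(np.uint8)
n,l,s,ce=cv2.connectedComponentsWithStats(m)
for i in range(1,n):
    if s[i,4]>5:
        p=pix2z(K,M,*ce[i],.021);q=p[:2]-v[:2];print(ce[i].round(1),s[i,4],p.round(4),np.hypot(*q),np.degrees(np.arctan2(q[1],q[0]))%360)
cv2.imwrite("pics/w2f.png",cv2.resize(f[0:200,150:420],(800,593)))
print("load pts at 256.4/257:",)
```

```text
fit [0.4603 0.2044 4.4714] 256.2 res [ 0.5 -0.1 -0.4  1.5 -0.7 -0.9  0.3 -0.2  0.  -0.3 -0.7 -0.   0.1  0.2
  0.5  0.1  0.3 -0.2]
[235.7  16.7] 19 [ 0.4747 -0.0585  0.021 ] 0.2633340309763284 273.1367763944746
[269.7 107.7] 54 [0.4364 0.0932 0.021 ] 0.1137871710579828 257.8641942596926
[217.  161.8] 8 [0.5491 0.1777 0.021 ] 0.09271890777183871 343.2551581806197
[322.5 176.8] 46 [0.3498 0.2359 0.021 ] 0.11489818991016017 164.10600629325722
[232.4 220. ] 29 [0.5392 0.3011 0.021 ] 0.12477090549887722 50.7787433492172
[297.6 231.8] 14 [0.4092 0.3461 0.021 ] 0.15057943005837804 109.81205889591405
load pts at 256.4/257:
```

View pics/w2f.png

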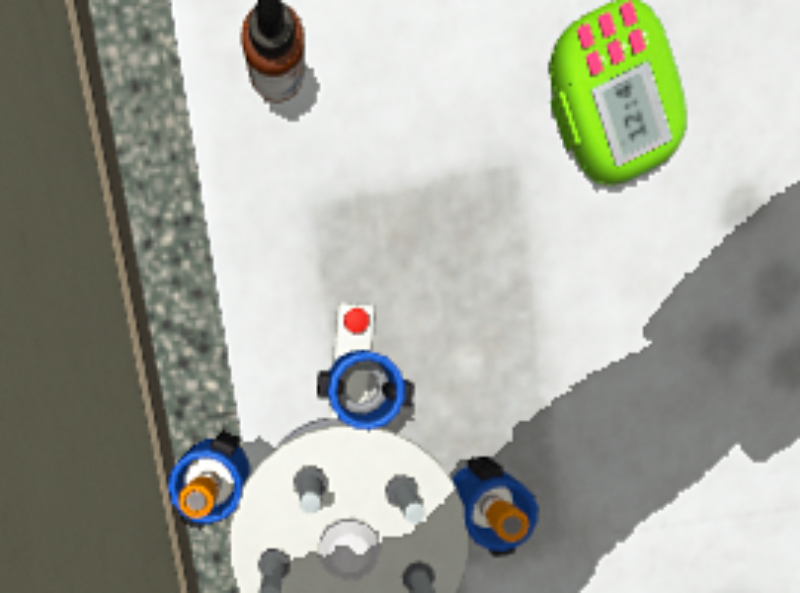

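The empty sleeve, at (430,60) in the crop, now sits at 256.2° and the red stud at 256–258°. That leaves about 2 mm of misalignment, well within 12 mm. Next is the tube.

Request:
apply_moves([
  [[-0.012,0,0.001],0.02,40],
  [[-0.025,0,0.002],0.04,45],
  [[-0.04,0,0.003],0.065,45],
  [[-0.055,0,0.004],0.09,45],
  [[-0.07,0,0.006],0.115,45],
  [[-0.085,0,0.007],0.14,45],
  [[-0.1,0,0.009],0.165,45],
  [[-0.12,0,0.01],0.19,45],
  [[-0.14,0,0.011],0.215,45],
  [[-0.16,0,0.013],0.24,45],
  [[-0.18,0,0.015],0.265,45],
  [[-0.2,0,0.018],0.29,45],
  [[-0.22,0,0.018],0.315,45],
  [[-0.24,0,0.018],0.335,45],
  [[-0.25,0,0.018],0.35,45],
  [[-0.25,0,0.018],0.35,45],
  [[-0.25,0,0.018],0.35,45],
])

```text
time_s: 12.45
ee_pos: [0.4232, -0.076, 0.3999]
tool_rot: [0.658, -0.264, 0.263, -0.654]
contact_force: [0.1, 0.2, 0.4]
gripper_width: 0.0449
```

Run:
```python
from h import *
o=env.get_obs();print(o["ee_pos"],o["qpos"].round(2))
Rm=R.from_quat(o["tool_rot"]).as_matrix();print(Rm.round(3).tolist())
print(Rm.T@(np.array([.43,-.222,.33])-o["ee_pos"]))
```

```text
[ 0.4231661  -0.07603188  0.39985543] [ 0.18  0.31 -0.11  1.64  0.04  1.2   0.86]
[[0.722, -0.004, 0.692], [-0.692, -0.004, 0.722], [-0.0, -1.0, -0.005]]
[ 0.10595333  0.07039104 -0.10026051]
```

Request:
apply_moves([
  [[0.015,0,-0.015],0.025,45],
  [[0.03,0.01,-0.03],0.05,45],
  [[0.05,0.02,-0.045],0.075,45],
  [[0.065,0.035,-0.06],0.1,45],
  [[0.08,0.05,-0.075],0.125,45],
  [[0.095,0.06,-0.09],0.15,45],
  [[0.106,0.07,-0.1],0.166,45],
  [[0.106,0.07,-0.1],0.166,45],
  [[0.106,0.07,-0.1],0.166,45],
  [[0.106,0.07,-0.1],0.166,45],
])

```text
time_s: 13.7
ee_pos: [0.4304, -0.2212, 0.3308]
tool_rot: [0.44, -0.555, 0.555, -0.437]
contact_force: [0.4, -0.0, -0.8]
gripper_width: 0.0447
```

Run:
```python
from h import *
o=env.get_obs();print(o["ee_pos"],o["qpos"].round(2))
f,K,M,c=cam("wrist");np.savez("w3.npz",f=f,K=K,M=M)
h=cv2.cvtColor(f,cv2.COLOR_BGR2HSV);m=cv2.inRange(h,(135,90,40),(165,255,255))
n,l,s,ce=cv2.connectedComponentsWithStats(m)
for i in range(1,n):
    if s[i,4]>20:print(ce[i],s[i],pix2z(K,M,*ce[i],.121))
cv2.imwrite("pics/w3.png",cv2.resize(f,(800,600)))
```

```text
[ 0.43040546 -0.22124505  0.33080672] [ 0.3   0.47  0.18  1.64 -0.09  1.04  0.27]
[258.95757576 170.39393939] [252 162  15  19 165] [ 0.43593523 -0.22471317  0.121     ]
```

View pics/w3.png

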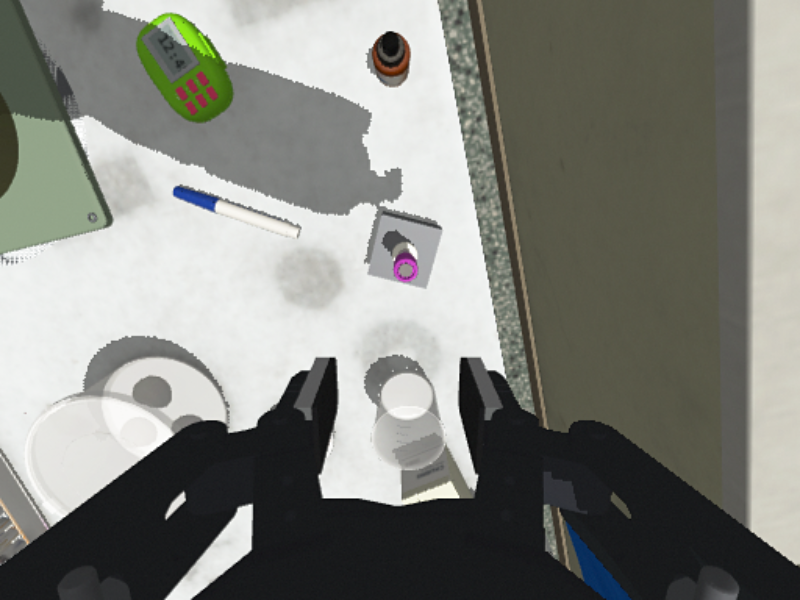

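Run:
```python
from h import *
d=np.load("w3.npz");f,K,M=d["f"],d["K"],d["M"]
print("cap",pix2z(K,M,405.5*.64-.2,270*.64-.2,.121));print("block",pix2z(K,M,405.5*.64-.2,248.5*.64-.2,.038))
o=env.get_obs();Rm=R.from_quat(o["tool_rot"]).as_matrix()
p=pix2z(K,M,405.5*.64-.2,270*.64-.2,.121);p[2]=.100;print(Rm.T@(p-o["ee_pos"]),Rm.round(3).tolist())
# cap ring check
h=cv2.cvtColor(f,cv2.COLOR_BGR2HSV);print(cv2.minEnclosingCircle(cv2.findNonZero(cv2.inRange(h,(135,90,120),(165,255,255)))))
```

```text
cap [ 0.43572624 -0.22769293  0.121     ]
block [ 0.43774494 -0.22444504  0.038     ]
[0.00391208 0.23073837 0.00721567] [[-0.232, -0.003, 0.973], [-0.973, -0.004, -0.232], [0.004, -1.0, -0.002]]
((259.2241516113281, 172.44827270507812), 7.650402545928955)
```

Request:
apply_moves([
  [[0.003,0.04,0.0075],0,45],
  [[0.003,0.09,0.0075],0,45],
  [[0.003,0.14,0.0075],0,45],
  [[0.003,0.18,0.0075],0,45],
  [[0.003,0.21,0.0075],0,45],
  [[0.003,0.231,0.0075],0,45],
  [[0.003,0.231,0.0075],0,45],
  [[0.003,0.231,0.0075],0,35],
  [[0.003,0.231,0.0075],0,28],
  [[0.003,0.231,0.0075],0,22],
  [[0.003,0.231,0.0075],0,15],
  [[0.003,0.231,0.0075],0,15],
  [[0.003,0.231,0.0075],0,15],
  [[0.003,0.231,0.0075],0,15],
], newtons=40)

```text
time_s: 15.5
ee_pos: [0.4363, -0.227, 0.1003]
tool_rot: [0.44, -0.555, 0.556, -0.436]
contact_force: [-1.5, 0.9, 9.2]
gripper_width: 0.0181
```

Request:
apply_moves([
  [[0,-0.015,0],0,15],
  [[0,-0.04,0],0,15],
  [[0,-0.08,0],0,15],
  [[0,-0.12,0],0,15],
  [[0,-0.16,0],0,15],
  [[0,-0.19,0],0,15],
  [[0,-0.19,0],0,15],
  [[0,-0.19,0],0,15],
])

```text
time_s: 16.5
ee_pos: [0.4366, -0.226, 0.2898]
tool_rot: [0.44, -0.555, 0.555, -0.436]
contact_force: [0.2, -0.2, -0.5]
gripper_width: 0.0182
```

Run:
```python
from h import *
o=env.get_obs();print(o["ee_pos"],o["qpos"].round(2),o["gripper_width"],o["contact_force"])
f,K,M,c=cam("wrist");np.savez("w4.npz",f=f,K=K,M=M)
g,K2,M2,_=cam("side")
p=proj(K2,M2,o["ee_pos"]-[0,0,.04]).astype(int);print(p)
s=g[p[1]-40:p[1]+40,p[0]-40:p[0]+40]
a=cv2.resize(f[150:384,130:390],(500,450),interpolation=cv2.INTER_CUBIC)
cv2.imwrite("pics/w4.png",np.hstack([a,cv2.resize(s,(300,300),interpolation=cv2.INTER_CUBIC).repeat(1,0)if 0 else cv2.copyMakeBorder(cv2.resize(s,(300,300),interpolation=cv2.INTER_CUBIC),0,150,0,0,cv2.BORDER_CONSTANT)]))
for z in(.12,.1):print(proj(K,M,o["ee_pos"]+np.array([0,0,.021 if z==.12 else -.092])))
```

```text
[ 0.43659752 -0.22602106  0.28979624] [ 0.31  0.53  0.17  1.7  -0.1   0.93  0.29] 0.018205353466778654 [ 0.24918849 -0.1799728  -0.47369995]
[255 196]
[252.60854828 269.03777434]
[253.78616595 196.69902215]
```

View pics/w4.png

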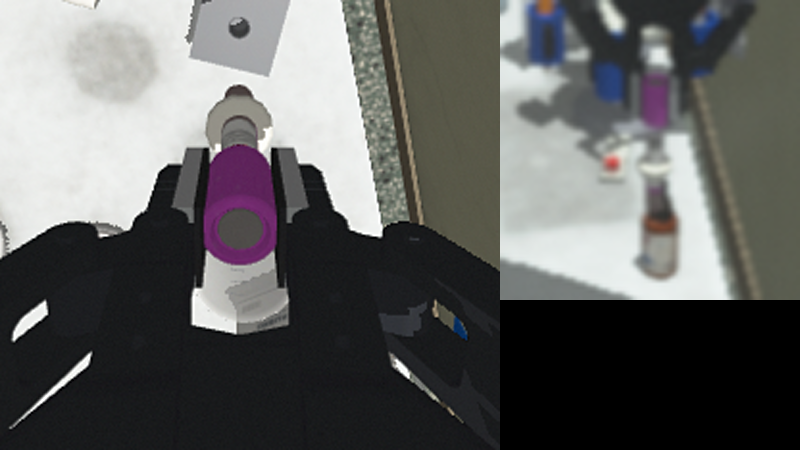

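Request:
apply_moves([
  [[-0.015,0,-0.003],0,15],
  [[-0.04,0,-0.009],0,15],
  [[-0.07,0,-0.016],0,15],
  [[-0.1,0,-0.023],0,15],
  [[-0.13,0,-0.029],0,15],
  [[-0.16,0,-0.036],0,15],
  [[-0.19,0,-0.043],0,15],
  [[-0.22,0,-0.05],0,15],
  [[-0.25,0,-0.056],0,15],
  [[-0.28,0,-0.063],0,15],
  [[-0.305,0,-0.069],0,15],
  [[-0.325,0,-0.073],0,15],
  [[-0.338,0,-0.076],0,15],
  [[-0.344,0,-0.0777],0,15],
  [[-0.344,0,-0.0777],0,15],
  [[-0.344,0,-0.0777],0,15],
  [[-0.344,0,-0.0777],0,15],
])

```text
time_s: 18.73
ee_pos: [0.441, 0.1261, 0.2883]
tool_rot: [0.44, -0.555, 0.555, -0.436]
contact_force: [0.1, -0.7, -0.3]
gripper_width: 0.0188
```

Run:
```python
from h import *
o=env.get_obs();print(o["ee_pos"],o["qpos"].round(2),o["gripper_width"],o["contact_force"])
Rm=R.from_quat(o["tool_rot"]).as_matrix();print(Rm.round(4).tolist())
f,K,M,c=cam("wrist");np.savez("w5.npz",f=f,K=K,M=M)
for p in((.4409,.1268,.135),o["ee_pos"]-[0,0,.092],(.46,.2045,.14)):print(proj(K,M,p))
cv2.imwrite("pics/w5.png",cv2.resize(f[60:300,100:420],(800,600),interpolation=cv2.INTER_CUBIC))
```

```text
[0.44098026 0.12608793 0.28829252] [-0.47  0.48  0.19  1.8  -0.11  0.87 -0.46] 0.018796169019641294 [ 0.11403623 -0.70684468 -0.25685329]
[[-0.2331, -0.0039, 0.9724], [-0.9724, -0.0037, -0.2331], [0.0045, -1.0, -0.0029]]
[253.926741   178.94992204]
[253.84856379 196.69297342]
[254.28145302 102.3383973 ]
```

View pics/w5.png

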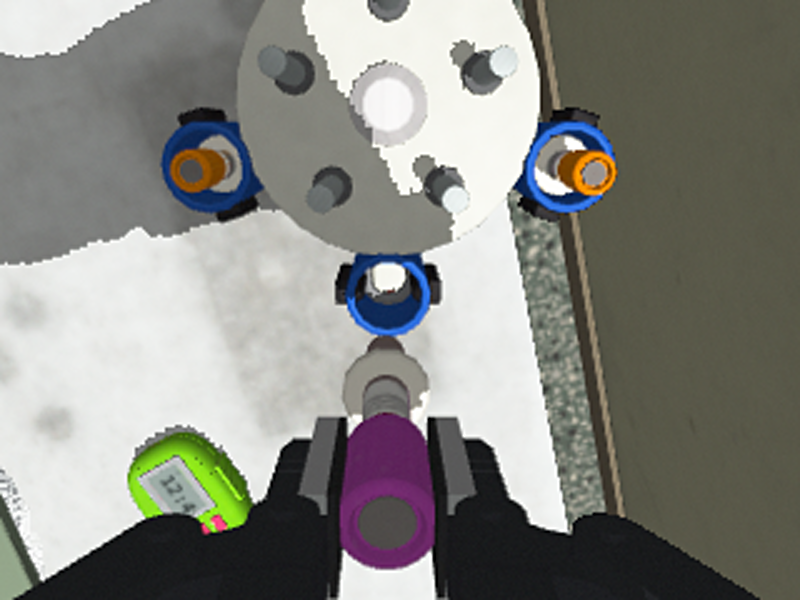

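Run:
```python
from h import *
d=np.load("w5.npz");f,K,M=d["f"],d["K"],d["M"]
c=lambda u,v:np.array([100+(u+.5)/2.5-.5,60+(v+.5)/2.5-.5])
# automatic rim: brighter blue ring -> fit ellipse on sub-image
h=cv2.cvtColor(f,cv2.COLOR_BGR2HSV);m=cv2.inRange(h,(100,120,110),(125,255,255));m[:60]=0
n,l,s,ce=cv2.connectedComponentsWithStats(m)
for i in range(1,n):
    if s[i,4]>40:print(s[i],cv2.minEnclosingCircle(cv2.findNonZero((l==i).astype(np.uint8))))
v=fit({0:c(389,294),1:c(570,168),4:c(208,167)},{0:c(455,200),1:c(503,61),3:c(272,62),4:c(316,195)},K,M)
print("mouth",v[:2]+.08*np.array([np.cos(v[2]),np.sin(v[2])]), pix2z(K,M,*c(389,294),.135))
o=env.get_obs();Rm=R.from_quat(o["tool_rot"]).as_matrix()
foot=c(386,345);print(foot)
# observed tube position: collar centre & foot on their heights
print("foot",pix2z(K,M,*c(386,345),o["ee_pos"][2]-.092),"cap",pix2z(K,M,*c(387,524),o["ee_pos"][2]+.021),"collar",pix2z(K,M,*c(386,385),o["ee_pos"][2]-.046))
```

```text
[172 109  27  16  52] ((185.0, 118.0), 14.31792163848877)
[310 109  36  36 316] ((327.7955322265625, 126.3453598022461), 18.8346004486084)
[166 123  21  20  43] ((176.0, 133.0), 13.453723907470703)
[238 163  34  32 242] ((254.71096801757812, 177.6710968017578), 16.714296340942383)
fit [0.4607 0.2052 4.4746] 256.4 res [-0.7  0.9  0.2 -0.1 -1.2 -0.1 -0.  -0.6  0.2 -0.2 -0.2 -0.8  1.4  1.3]
mouth [0.44184182 0.12749014] [0.44280611 0.12826581 0.135     ]
[254.1 197.7]
foot [0.44097606 0.12512052 0.196277  ] cap [0.44184336 0.12572569 0.309277  ] collar [0.44188222 0.12800122 0.242277  ]
```

Request:
apply_moves([
  [[-0.001,0.01,0.0005],0,15],
  [[-0.001,0.03,0.0005],0,15],
  [[-0.0013,0.05,0.0007],0,15],
  [[-0.0013,0.065,0.0007],0,15],
  [[-0.0015,0.08,0.0008],0,15],
  [[-0.0015,0.09,0.0008],0,15],
  [[-0.0015,0.095,0.0008],0,15],
  [[-0.0015,0.095,0.0008],0,15],
  [[-0.0015,0.095,0.0008],0,15],
])

```text
time_s: 19.9
ee_pos: [0.4419, 0.1272, 0.1936]
tool_rot: [0.44, -0.555, 0.555, -0.436]
contact_force: [-0.2, -0.2, 0.1]
gripper_width: 0.0183
```

Run:
```python
from h import *
o=env.get_obs();print(o["ee_pos"],o["gripper_width"],o["contact_force"],o["ft_torque"])
f,K,M,c=cam("wrist");np.savez("w6.npz",f=f,K=K,M=M)
g,K2,M2,_=cam("side");p=proj(K2,M2,[.4415,.127,.15]).astype(int);s=g[p[1]-35:p[1]+35,p[0]-35:p[0]+35]
print(proj(K,M,(.4415,.1272,.135)),proj(K,M,o["ee_pos"]-[0,0,.056]))
cv2.imwrite("pics/w6.png",np.hstack([cv2.resize(f[140:300,174:334],(450,450),interpolation=cv2.INTER_CUBIC),cv2.resize(s,(350,450),interpolation=cv2.INTER_CUBIC)]))
```

```text
[0.44186686 0.12717847 0.19360041] 0.018327071792250692 [-0.17792206 -0.21302366  0.07794388] [-0.0665396   0.02279212 -0.04036709]
[253.10639532 210.26363252] [253.55868654 211.40985537]
```

View pics/w6.png

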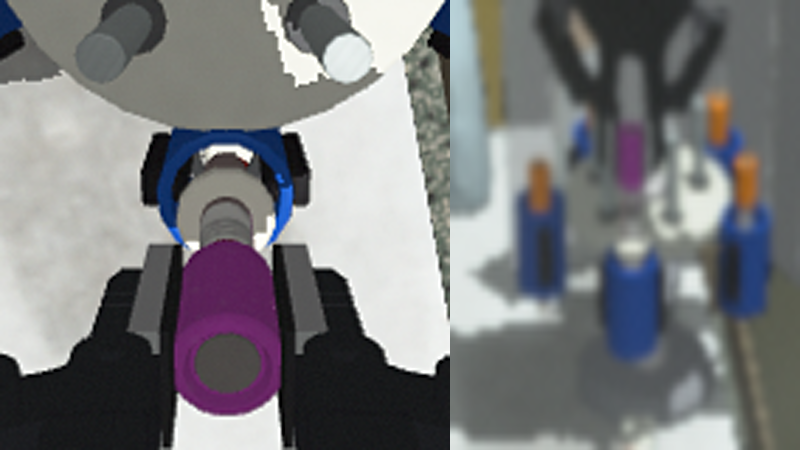

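The collar sits centred over the rim (collar centre column about 226, rim about 226). I'll lower it in small, felt steps.

Request:
apply_moves([
  [[0,0.001,0],0,15],
  [[0,0.002,0],0,15],
  [[0,0.003,0],0,15],
  [[0,0.004,0],0,15],
  [[0,0.004,0],0,15],
])

```text
time_s: 20.62
ee_pos: [0.4418, 0.1272, 0.1895]
tool_rot: [0.44, -0.555, 0.555, -0.436]
contact_force: [1.0, -0.6, -0.2]
gripper_width: 0.0181
```

Request:
apply_moves([
  [[0,0.001,0],0,15],
  [[0,0.002,0],0,15],
  [[0,0.002,0],0,15],
])

```text
time_s: 21.0
ee_pos: [0.4418, 0.1271, 0.1875]
tool_rot: [0.44, -0.555, 0.555, -0.436]
contact_force: [-0.8, 0.5, 0.5]
gripper_width: 0.0184
```

Request:
apply_moves([
  [[0,0.001,0],0,15],
  [[0,0.002,0],0,15],
  [[0,0.002,0],0,15],
])

```text
time_s: 21.38
ee_pos: [0.4418, 0.1271, 0.1854]
tool_rot: [0.44, -0.555, 0.555, -0.436]
contact_force: [0.4, 0.0, -0.1]
gripper_width: 0.018
```

Request:
apply_moves([
  [[0,0.001,0],0,15],
  [[0,0.0015,0],0,15],
  [[0,0.0015,0],0,15],
])

```text
time_s: 21.75
ee_pos: [0.4417, 0.1271, 0.1838]
tool_rot: [0.44, -0.555, 0.555, -0.436]
contact_force: [0.4, -0.4, -1.2]
gripper_width: 0.0183
```

Request:
apply_moves([
  [[0,0.001,0],0,15],
  [[0,0.0015,0],0,15],
  [[0,0.0015,0],0,15],
])

```text
time_s: 22.12
ee_pos: [0.4417, 0.1271, 0.1823]
tool_rot: [0.44, -0.555, 0.555, -0.436]
contact_force: [-0.6, 0.5, 1.2]
gripper_width: 0.0186
```

Request:
apply_moves([
  [[0,0.001,0],0,15],
  [[0,0.0015,0],0,15],
  [[0,0.0015,0],0,15],
])

```text
time_s: 22.5
ee_pos: [0.4417, 0.1271, 0.1808]
tool_rot: [0.44, -0.555, 0.555, -0.436]
contact_force: [0.0, 0.7, 2.0]
gripper_width: 0.018
```

Request:
apply_moves([
  [[0,0.001,0],0,15],
  [[0,0.0015,0],0,15],
  [[0,0.0015,0],0,15],
])

```text
time_s: 22.88
ee_pos: [0.4417, 0.1271, 0.1793]
tool_rot: [0.44, -0.555, 0.555, -0.436]
contact_force: [0.4, -0.2, 3.1]
gripper_width: 0.0184
```

Request:
apply_moves([
  [[0,0.0005,0],0,15],
  [[0,0.001,0],0,15],
  [[0,0.001,0],0,15],
], newtons=22)

```text
time_s: 23.25
ee_pos: [0.4416, 0.127, 0.1781]
tool_rot: [0.44, -0.555, 0.555, -0.436]
contact_force: [-0.1, 0.5, -0.2]
gripper_width: 0.0185
```

Request:
apply_moves([
  [[0,0.0005,0],0,15],
  [[0,0.001,0],0,15],
  [[0,0.001,0],0,15],
])

```text
time_s: 23.62
ee_pos: [0.4416, 0.127, 0.1771]
tool_rot: [0.44, -0.555, 0.555, -0.436]
contact_force: [0.4, 0.1, -0.0]
gripper_width: 0.0187
```

Request:
apply_moves([
  [[0,0.0005,0],0,15],
  [[0,0.001,0],0,15],
  [[0,0.0015,0],0,15],
])

```text
time_s: 24.0
ee_pos: [0.4416, 0.127, 0.1755]
tool_rot: [0.44, -0.555, 0.555, -0.436]
contact_force: [0.5, -0.2, 3.3]
gripper_width: 0.0187
```

Request:
apply_moves([
  [[0,0.0005,0],0,15],
  [[0,0.001,0],0,15],
  [[0,0.0015,0],0,15],
])

```text
time_s: 24.38
ee_pos: [0.4416, 0.127, 0.174]
tool_rot: [0.44, -0.555, 0.555, -0.436]
contact_force: [-0.4, 0.6, 3.5]
gripper_width: 0.0183
```

Run:
```python
from h import *
o=env.get_obs();print(o["ee_pos"],o["gripper_width"],o["contact_force"],o["ft_torque"])
f,K,M,c=cam("wrist");np.savez("w7.npz",f=f,K=K,M=M)
# cap-top position in the image relative to hand, compared with w6 (slip check)
for n in("w4","w5","w6","w7"):
    g=np.load(n+".npz")["f"][240:310,215:300];h=cv2.cvtColor(g,cv2.COLOR_BGR2HSV);m=cv2.inRange(h,(135,60,30),(170,255,255));y,x=np.nonzero(m);print(n,x.min()+215,x.max()+215,y.max()+240,len(x))
```

```text
[0.44157879 0.12703755 0.17403171] 0.01832513791151327 [-0.35346803  0.55555203  3.53554181] [-0.04912678 -0.0245152   0.04376392]
w4 235 273 287 1298
w5 235 273 286 1279
w6 235 273 287 1279
w7 235 273 287 1281
```

Request:
apply_moves([
  [[0,0.0005,0],0,15],
  [[0,0.001,0],0,15],
  [[0,0.0015,0],0,15],
])

```text
time_s: 24.8
ee_pos: [0.4416, 0.127, 0.1725]
tool_rot: [0.44, -0.555, 0.555, -0.436]
contact_force: [-0.4, -0.1, 3.9]
gripper_width: 0.0183
```

Request:
apply_moves([
  [[0,0.0005,0],0,15],
  [[0,0.001,0],0,15],
  [[0,0.0015,0],0,15],
])

```text
time_s: 25.18
ee_pos: [0.4415, 0.127, 0.1709]
tool_rot: [0.44, -0.555, 0.555, -0.436]
contact_force: [0.0, 0.1, 3.3]
gripper_width: 0.0183
```

Request:
apply_moves([
  [[0,0.0005,0],0,15],
  [[0,0.001,0],0,15],
  [[0,0.0015,0],0,15],
])

```text
time_s: 25.55
ee_pos: [0.4415, 0.127, 0.1694]
tool_rot: [0.44, -0.555, 0.555, -0.436]
contact_force: [0.4, 0.4, 3.4]
gripper_width: 0.0184
```

Request:
apply_moves([
  [[0,0.0005,0],0,15],
  [[0,0.001,0],0,15],
  [[0,0.0015,0],0,15],
])

```text
time_s: 25.92
ee_pos: [0.4416, 0.127, 0.1679]
tool_rot: [0.44, -0.555, 0.555, -0.436]
contact_force: [-0.1, -0.1, 3.5]
gripper_width: 0.0187
```

Request:
apply_moves([
  [[0,0.0005,0],0,15],
  [[0,0.001,0],0,15],
  [[0,0.0015,0],0,15],
])

```text
time_s: 26.3
ee_pos: [0.4415, 0.127, 0.1663]
tool_rot: [0.44, -0.555, 0.555, -0.436]
contact_force: [0.2, 0.4, 3.8]
gripper_width: 0.0184
```

Request:
apply_moves([
  [[0,0.0005,0],0,15],
  [[0,0.001,0],0,15],
  [[0,0.0015,0],0,15],
])

```text
time_s: 26.68
ee_pos: [0.4415, 0.127, 0.1648]
tool_rot: [0.44, -0.555, 0.555, -0.436]
contact_force: [-0.6, 0.3, 3.1]
gripper_width: 0.0181
```

Request:
apply_moves([
  [[0,0.0005,0],0,15],
  [[0,0.001,0],0,15],
  [[0,0.0015,0],0,15],
])

```text
time_s: 27.05
ee_pos: [0.4415, 0.127, 0.1632]
tool_rot: [0.44, -0.555, 0.555, -0.436]
contact_force: [0.3, -1.0, 2.9]
gripper_width: 0.0179
```

Request:
apply_moves([
  [[0,0.0005,0],0,15],
  [[0,0.001,0],0,15],
  [[0,0.0015,0],0,15],
])

```text
time_s: 27.42
ee_pos: [0.4415, 0.127, 0.1617]
tool_rot: [0.44, -0.555, 0.555, -0.436]
contact_force: [0.2, -0.1, 2.6]
gripper_width: 0.0182
```

```bash
cat > slip.py <<'E'
from h import *
o=env.get_obs();print(o["ee_pos"],o["gripper_width"],o["contact_force"],o["ft_torque"])
f,K,M,c=cam("wrist")
g=f[240:310,215:300];h=cv2.cvtColor(g,cv2.COLOR_BGR2HSV);m=cv2.inRange(h,(135,60,30),(170,255,255));y,x=np.nonzero(m);print(x.min()+215,x.max()+215,y.max()+240,len(x))
E
python3 slip.py
```

```text
[0.44148003 0.12697185 0.16171178] 0.01822174451511562 [ 0.24358939 -0.05348857  2.56610727] [-0.10851639 -0.03338895 -0.0039486 ]
235 273 287 1279
```

Request:
apply_moves([
  [[0,0.0005,0],0,15],
  [[0,0.001,0],0,15],
  [[0,0.0015,0],0,15],
])

```text
time_s: 27.85
ee_pos: [0.4415, 0.127, 0.1601]
tool_rot: [0.44, -0.555, 0.555, -0.436]
contact_force: [0.5, 1.1, 4.2]
gripper_width: 0.0184
```

Request:
apply_moves([
  [[0,0.0005,0],0,15],
  [[0,0.001,0],0,15],
  [[0,0.0015,0],0,15],
])

```text
time_s: 28.22
ee_pos: [0.4415, 0.127, 0.1586]
tool_rot: [0.44, -0.555, 0.555, -0.436]
contact_force: [0.2, -0.5, 3.8]
gripper_width: 0.0182
```

Request:
apply_moves([
  [[0,0.0005,0],0,15],
  [[0,0.001,0],0,15],
  [[0,0.0015,0],0,15],
])

```text
time_s: 28.6
ee_pos: [0.4415, 0.127, 0.1571]
tool_rot: [0.44, -0.555, 0.555, -0.436]
contact_force: [0.3, 0.1, 3.1]
gripper_width: 0.0182
```

Request:
apply_moves([
  [[0,0.0005,0],0,15],
  [[0,0.001,0],0,15],
  [[0,0.0015,0],0,15],
])

```text
time_s: 28.98
ee_pos: [0.4414, 0.1269, 0.1555]
tool_rot: [0.44, -0.555, 0.555, -0.436]
contact_force: [0.2, 0.2, 3.0]
gripper_width: 0.0183
```

Request:
apply_moves([
  [[0,0.0005,0],0,15],
  [[0,0.001,0],0,15],
  [[0,0.001,0],0,15],
])

```text
time_s: 29.35
ee_pos: [0.4414, 0.1269, 0.1545]
tool_rot: [0.44, -0.555, 0.555, -0.436]
contact_force: [0.3, 0.6, 1.8]
gripper_width: 0.0179
```

Request:
apply_moves([
  [[0,0.0005,0],0,15],
  [[0,0.001,0],0,15],
  [[0,0.001,0],0,15],
])

```text
time_s: 29.72
ee_pos: [0.4414, 0.1269, 0.1534]
tool_rot: [0.44, -0.555, 0.555, -0.436]
contact_force: [0.5, 0.4, 1.5]
gripper_width: 0.0183
```

Request:
apply_moves([
  [[0,0.0005,0],0,15],
  [[0,0.001,0],0,15],
  [[0,0.001,0],0,15],
])

```text
time_s: 30.1
ee_pos: [0.4413, 0.127, 0.1523]
tool_rot: [0.44, -0.555, 0.555, -0.436]
contact_force: [0.2, -0.0, 2.0]
gripper_width: 0.0186
```

Request:
apply_moves([
  [[0,0.0005,0],0,15],
  [[0,0.001,0],0,15],
  [[0,0.001,0],0,15],
])

```text
time_s: 30.48
ee_pos: [0.4414, 0.127, 0.1514]
tool_rot: [0.44, -0.555, 0.555, -0.436]
contact_force: [-0.5, -0.2, 5.6]
gripper_width: 0.0184
```

```bash
python3 slip.py
```

```text
[0.44136022 0.12696026 0.15138448] 0.018430881099106063 [-0.4727966  -0.19475133  5.62696985] [-0.04588599  0.04243579 -0.03480606]
235 273 287 1283
```

Request:
apply_moves([
  [[0,0.0005,0],0,15],
  [[0,0.0007,0],0,15],
  [[0,0.0007,0],0,15],
])

```text
time_s: 30.9
ee_pos: [0.4416, 0.1271, 0.1512]
tool_rot: [0.44, -0.555, 0.555, -0.436]
contact_force: [-0.4, 0.4, 18.7]
gripper_width: 0.0186
```

A firm stop: the force jumped to 18.7 N and the tool stopped advancing. I'll release the tube.

Request:
apply_moves([
  [[0,-0.0003,0],0,22],
  [[0,-0.0003,0],0,28],
  [[0,-0.0003,0],0,34],
  [[0,-0.0003,0],0,34],
  [[0,-0.0003,0],0,34],
])

```text
time_s: 31.52
ee_pos: [0.4415, 0.1271, 0.1514]
tool_rot: [0.44, -0.555, 0.555, -0.436]
contact_force: [0.2, -0.1, 0.1]
gripper_width: 0.0338
```

Request:
apply_moves([
  [[0,-0.01,0],0,34],
  [[0,-0.03,0],0,34],
  [[0,-0.06,0],0,34],
  [[0,-0.1,0],0,34],
  [[0,-0.14,0],0,34],
  [[0,-0.18,0],0,34],
  [[0,-0.22,0],0,34],
  [[0,-0.22,0],0,34],
  [[0,-0.22,0],0,34],
])

```text
time_s: 32.65
ee_pos: [0.442, 0.1277, 0.3713]
tool_rot: [0.44, -0.555, 0.555, -0.436]
contact_force: [-0.8, -0.0, 0.2]
gripper_width: 0.0341
```

Run:
```python
from h import *
o=env.get_obs();print(o["ee_pos"],o["gripper_width"],o["contact_force"].round(1))
f,K,M,c=cam("wrist")
np.savez("w8.npz",f=f,K=K,M=M)
m=np.array([.4415,.127])
h=cv2.cvtColor(f,cv2.COLOR_BGR2HSV);mm=cv2.inRange(h,(135,90,120),(165,255,255));n,l,s,ce=cv2.connectedComponentsWithStats(mm);i=1+s[1:,4].argmax();print(ce[i],s[i],"cap",[pix2z(K,M,*ce[i],z).round(4) for z in(.172,.165)])
for z in(.172,.140):print(proj(K,M,(*m,z)))
a=cv2.resize(f[30:210,140:380],(800,600),interpolation=cv2.INTER_CUBIC);cv2.imwrite("pics/w8.png",a)
```

```text
[0.44204941 0.12772209 0.37134881] 0.03411206474367125 [-0.8 -0.   0.2]
[254.63358779 171.6259542 ] [247 164  16  16 131] cap [array([0.4421, 0.1263, 0.172 ]), array([0.4417, 0.1248, 0.165 ])]
[254.05558124 171.22699824]
[254.16916429 166.18774729]
```

View pics/w8.png

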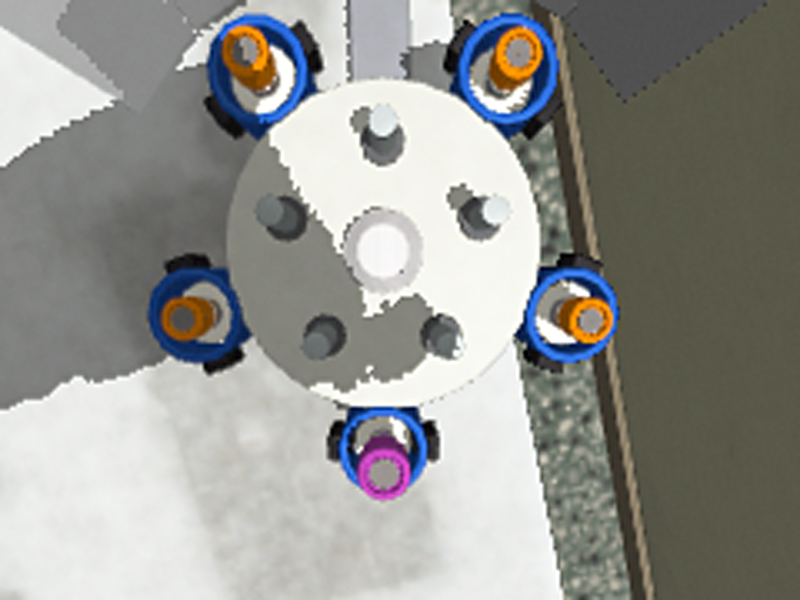

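```bash
python3 -c "
from cell import env
print(env.hand_in())"
```

```text
the job is handed in; nothing more can be done
None
```

I turned the rack by one peg until the empty sleeve faced the red stud, then hung the purple-capped tube in that sleeve and handed the job in at about 33 s. `hand_in` gives no verdict, so the result below rests on my own checks.

- **Rack:** I swung it 152° counter-clockwise over two slow moves. Before the tube went in, the sleeve stood at 256.2–256.4°. The pointer measured about 256° in the top view and 258° in the wrist view. The two views disagree slightly, but the offset is at most about 2 mm against the 12 mm allowed.
- **Seating:** I felt about 3–4 N of resistance from the pads on the way down, with no slip of the tube in the grip. The force then jumped to 18.7 N with almost no further travel, about 40 mm below the rim. That fits the ledge, and I pressed no further. The true force could have briefly been higher between readings.
- **Last look after letting go:** The cap stands where it should for a seated, upright tube, within about 1 mm. The sleeve is still at the pointer, and the gripper is clear, about 0.2 m above.
- **Not rechecked:** I did not measure the dropper and beaker again. No arm path came near either one.

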